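# Unfold the heel press's crank handle and wind the pad down onto the sole

### The arm

A 6-joint arm with a two-finger parallel gripper is mounted at the origin on the work surface. World frame = base frame: x ahead of the robot, y to its left, z up, the work surface at z = 0. Lengths are in m, angles in rad, forces in N, time in s.
With the tool pointing down it reaches from about 0.325 to 0.775 m from the base axis. Payload 5.5 kg.
Tool frame: the origin (TCP) lies at the very end of the fingers, on their centre line; the grasp point (between the pads) lies bot.grasp_offset behind it (bot.grasp_offset is the distance from the TCP to the grasp point, in m); z points along the fingers, y is the line along which they close (so a half turn about z gives the same grasp; the last joint's range is limited). The gripper opens to 85 mm and grips with 20 to 120 N. Pads are 22 mm wide; open, the fingers measure 114 mm over their backs; the gripper's body (76 mm by 85 mm) begins 54 mm behind the grasp point. The pads swing forward as they close: fully open they stand 13 mm farther back than shut.
Start: joints at [-1.366, 0.091, 1.231, -0, 1.82, -0.057], TCP at [0.155, -0.58, 0.196] pointing down, gripper open.
Joint ranges: [-2.87, 2.87], [-0.86, 2.18], [0.17, 2.46], [-1.51, 4.65], [0.06, 2.69], [-2.65, 2.65]. Speed limits (rad/s): [2.57, 2.57, 3.01, 3.14, 3.14, 3.14].

### API

Orientations are given as a unit quaternion [w, x, y, z].
In Python, from rig import bot gives the robot as it stands. Calls block until the motion is done:
- bot.move_pose(position, orientation): joint-space move of the TCP to a pose.
- bot.move_straight(position, velocity=0.15, rotation=None, guard=None): straight line of the TCP; rotation=None keeps the orientation; velocity is the mean speed in m/s. With guard (N) it stops when the force on the tool has changed by that much, and returns True; else False.
- bot.move_j(angles): joint-space move.
- bot.set_gripper(opening, grip_force=None): finger opening in m; grip_force is the grip in N (None keeps the last); returns when the fingers have stopped.
- bot.pause(seconds).
- bot.inverse_kinematics(position, orientation): joint angles nearest the present ones, or None.
- bot.read_state(): the state.
- bot.snapshot(name): name is "side" or "top" or "wrist"; returns a dict with "pixels" (480x640x3 uint8, red, green, blue), "z_map" (480x640 float32, m along the optical axis (not along the pixel's ray), 0 where there is no reading), "fovy" (degrees; the focal length in pixels is half the picture's height over the tangent of half this angle, whatever the lens; pixels are square), "cx", "cy" (the principal point, pixels), "dist_coeffs" ([k1, k2, p1, p2, k3] as OpenCV has them; the pictures are not rectified), "R" (3x3) and "t" (3): a world point X has camera coordinates R X + t. Camera axes: x right, y down, z forward; pixel columns grow to the right and rows downward; lengths in m; the calibration is good to about 2 mm. A picture is of the moment at which its call begins.
A pose or a line that the arm cannot do raises bot.IKError and nothing moves.
- bot.finish_job(): hands the job in; it is judged then, once.
The state is a dict: "time": time; "q": joint angles; "joint_velocities": joint speeds; "tau": joint torques, N m; "position": TCP position; "eef_rot": TCP orientation; "wrist_force": force on the tool from outside, world axes, zero at the start; "wrist_torque": the same for the moment, N m; "grip_width": finger opening in m; "gripper_force": force on a finger pad.
Only numpy, scipy, OpenCV 4.12 (cv2) and the standard library are available. Lean on these libraries where they do the work, as an engineer would, in place of code of your own. Each camera call takes 0.05 s, during which the arm holds its last target. There are 200 camera calls.

### The job

The glued sole on the upturned shoe last in the press needs pressure at the heel. Swing the handwheel's folding handle fully upright, then crank the wheel clockwise by it until the pad presses on the sole with about 60 N, never over 120 N: the gap to the sole is not known, so judge it by how much heavier the crank gets. Leave the handle upright and the last and the other things on the bench where they are.

Things in the scene. Friction and masses are not known exactly. Their poses are not given: they have to be found in the camera images.
- press: Green heel press, fixed. Origin: underside, below the screw axis; z up, x to the toe end of its bed (270 x 260 x 20 mm). Two posts at y = +-105 mm carry a cross-beam, top 195 mm up; above it a level dark handwheel, 156 mm across, 10 mm thick, top face 225 mm above the bench. The wheel stays at that height as it turns; only its folding handle stands above it.
- wheel_axis (a point): Point on the handwheel's vertical axis, at its top face (225 mm above the bench). Turning the wheel clockwise seen from above lowers the pad.
- handle_hinge (a point): Hinge of the folding handle: 65 mm from the wheel axis, 18 mm above the wheel's top face, between two steel lugs (32 mm over all along the pin); goes round with the wheel. The pin is level and tangential to the wheel.
- handle_end (a point): Free end of the handle, on its centre line, 62 mm from the hinge. Folded, the handle lies level 18 mm above the wheel's top face, pointing from the hinge in over the axis. A dark wooden grip, 18 mm square, covers it from 12 to 62 mm from the hinge and spins freely about the handle's length, so it can be held while the wheel turns.
- handle (a joint): Fold angle of the handle, rad: 0 folded flat over the wheel, 1.57 upright against its stop. The hinge is stiff (about 0.2 N m either way, 4 N at 50 mm); the handle stays where it is left.
- crank (a joint): Angle of the wheel, rad, growing clockwise from above; at 0 the hinge lies on the press's +x side. Starts at -0.7 to 0.7, stops at -1.2 and 9. 1 rad lowers screw and pad 5 mm. Self-locking: turning it free takes about 0.55 N m (8.5 N at the handle), each 10 N on the pad adds 0.05 N m (0.77 N at the handle); stays where it is left.
- press_screw: Steel screw with the stem and round sprung pad (50 mm across) it carries, on the wheel's axis. Origin: lower end of the screw, 158 mm above the bench at crank 0. The stem's length differs each time and is not measured: at crank 0 the pad is 10 to 28 mm above the sole. On touching, the pad presses with 10 N, then 20 N more for each mm (10 N for each 0.1 rad of the wheel).
- last: Wooden shoe last, sole up, loose on the press's bed, heel under the pad, toe to the press's +x side. About 210 mm long, 85 mm wide, 85 mm high to the flat black rubber sole on top. Origin: underside, below the middle of the heel (65 mm across); x to the toe.
- lifts: Bystander: stack of two black rubber heel lifts, 52 mm across, 14 mm high, on the press's bed. Origin: its underside or middle.
- tin: Bystander: small steel tin, 42 mm across, 28 mm high, on the press's bed. Origin: its underside or middle.
- spool: Bystander: dark cone of thread, 110 mm across, 165 mm high. Origin: its underside or middle.
- hammer: Bystander: hammer with a wooden handle, about 260 mm long, lying down. Origin: its underside or middle.
- jar: Bystander: amber glass jar with a steel lid, 72 mm across, 90 mm high. Origin: its underside or middle.
- rivet_tray: Bystander: long wooden tray of rivets, 100 x 260 x 28 mm. Origin: its underside or middle.
- pincers: Bystander: pincers with red grips, 160 mm long, lying down. Origin: its underside or middle.
Things that resemble listed ones, but are neither listed nor needed, are in the scene too. What is shaped like the last but orange is not meant.

How it is judged:
On the way, in this order (a step that is already met when the one before it is completed fails the run):
1. the handle is unfolded, upright against its stop (value of joint handle above 1.4 rad), for 0.2 s.
2. the pad bears on the sole with more than 30 N (contact force between press_screw and last above 30 N), for 0.2 s.
At the end, for the whole second after the job is handed in: The pad presses on the sole with 30 to 100 N, the wheel is at rest, the handle stands upright (more than 1.3 rad unfolded), and the last stands level (tilted less than 0.08 rad) within 10 mm of where it was (contact force between press_screw and last between 30 and 100 N and value of joint handle above 1.3 rad and velocity of joint crank between -0.05 and 0.05 rad/s and distance of last from where it was at the start of the episode below 0.01 m and angle between last's own z axis and vertical below 0.08 rad); the robot touches nothing.
It fails at once if the pad pressed on the sole with more than 120 N (contact force between press_screw and last above 120 N).
It fails at once if the pad was wound onto the sole before the handle was unfolded (contact force between press_screw and last above 5 N and value of joint handle below 1 rad).
It fails at once if another thing on the bench was shifted by more than 20 mm (distance of any of lifts, tin, spool, hammer, jar, rivet_tray, pincers from where it was at the start of the episode above 0.02 m).
It also fails if it takes over 72 s, if anything falls off the work surface, if the arm or the gripper's body presses on something with over 40 N, if the wrist force passes 120 N, or if a joint passes its speed limit or range.

## Working session

There is one attempt and no reset: what is moved stays moved. The work goes in short steps, each a Python script; the robot and the scene stay as the last script left them, time stands still between calls to the robot, and variables do not carry over. Pictures are saved under pics/ and viewed, at most 10 in all, crops included, and the job is handed in when it is done.

```bash
ls; mkdir -p pics; cat > h.py <<'E'
import numpy as np, cv2
from rig import bot
def cam(n):
    s=bot.snapshot(n); f=240/np.tan(np.radians(s["fovy"])/2)
    s["K"]=np.array([[f,0,s["cx"]],[0,f,s["cy"]],[0,0,1.]]); return s
def cloud(s):
    h,w=s["z_map"].shape; u,v=np.meshgrid(np.arange(w),np.arange(h))
    p=np.stack([u,v],-1).reshape(-1,1,2).astype(np.float64)
    n=cv2.undistortPointsIter(p,s["K"],np.array(s["dist_coeffs"],float),None,None,(3,50,1e-9)).reshape(h,w,2)
    z=s["z_map"].astype(float); P=np.stack([n[...,0]*z,n[...,1]*z,z],-1)
    W=(P-np.array(s["t"]))@np.array(s["R"]); W[z==0]=np.nan; return W
E
python3 - <<'E'
from h import *
import pickle
d={}
for n in("top","side"):
    s=cam(n); d[n]=s; cv2.imwrite(f"pics/{n}0.png",s["pixels"][...,::-1]); print(n,s["fovy"],s["R"],s["t"],s["dist_coeffs"])
pickle.dump(d,open("d0.pkl","wb"))
print(bot.read_state(), bot.grasp_offset)
E
```

```text
pics
top 44.79864049104102 [[ 0.02887436 -0.99955538  0.00743706]
 [-0.99655969 -0.02936447 -0.07750166]
 [ 0.07768559 -0.00517366 -0.99696448]] [-0.03087951  0.4632815   1.63286534] [-0.05900496  0.          0.          0.          0.        ]
side 48.823826186052216 [[-0.32606326 -0.94532223 -0.00697399]
 [-0.74853719  0.26267927 -0.60884454]
 [ 0.5773862  -0.19330154 -0.79325891]] [0.12219866 0.47183196 1.10038136] [-0.029917  0.        0.        0.        0.      ]
{'time': 0.1, 'q': array([-1.36565865e+00,  9.18178888e-02,  1.23180498e+00,  2.90822529e-05,
        1.81979291e+00, -5.67165193e-02]), 'joint_velocities': array([ 0.00156161, -0.00120771, -0.00264932,  0.00011625, -0.00137688,
        0.00085574]), 'tau': array([ 3.27321352e-03, -4.60213530e+01, -4.19220901e+01, -7.22587720e-05,
        1.06041893e-02, -3.95059533e-05]), 'position': array([ 0.15525642, -0.5792314 ,  0.19542113]), 'eef_rot': array([-9.10099035e-04,  9.91440406e-01,  1.30556847e-01, -5.35283881e-05]), 'wrist_force': array([ 0.28077569,  0.20521017, -0.64521585]), 'wrist_torque': array([-0.00723823,  0.02547406,  0.0199748 ]), 'gripper_force': 0.0, 'grip_width': 0.08495990995383808} 0.0187
```

View pics/top0.png

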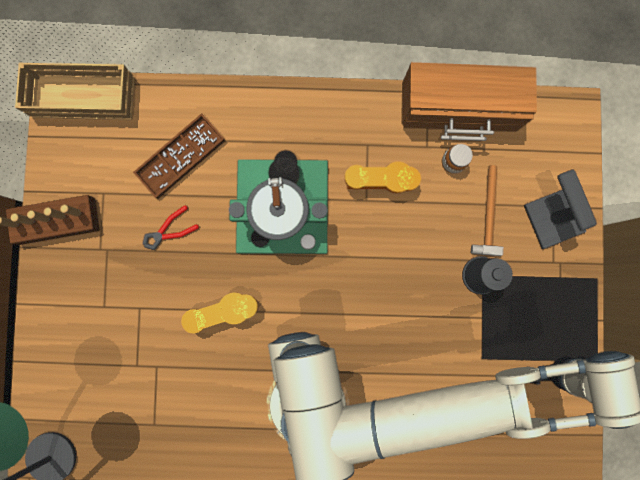

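View pics/side0.png

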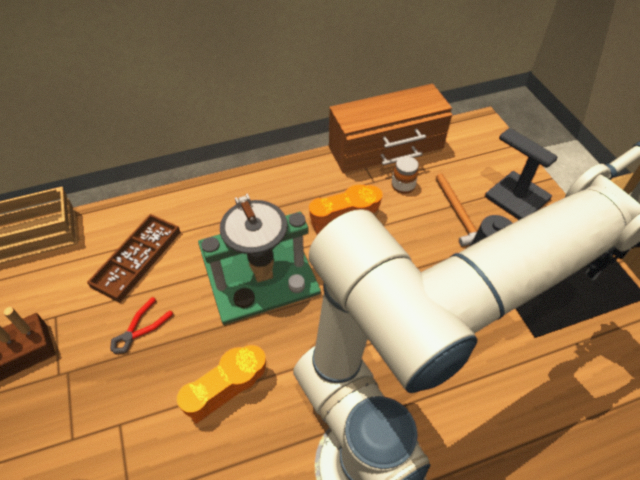

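The top view shows the press at (282,207), the wheel centred near (277,208), and the handle folded from lugs at (276,182) toward the axis. The side view agrees. Next I'll measure the wheel and handle from the depth.

```bash
python3 - <<'E'
from h import *
import pickle
d=pickle.load(open("d0.pkl","rb"))
for n,(u0,u1,v0,v1) in (("top",(235,325,150,260)),("side",(190,320,180,320))):
    W=cloud(d[n]); I=d[n]["pixels"]
    M=np.zeros(W.shape[:2],bool); M[v0:v1,u0:u1]=True
    wh=M&(abs(W[...,2]-.225)<.006)
    p=W[wh]; (cx,cy),r=cv2.minEnclosingCircle(p[:,:2].astype(np.float32)); print(n,"wheel",cx,cy,r,np.median(p[:,2]))
    hd=M&(W[...,2]>.236); q=W[hd]; print("handle",len(q))
    if n=="top":
      c=I[hd].astype(int)
      for a,b in zip(q,c): print(a.round(3),b)
    else:
      print(q.mean(0),q.min(0),q.max(0))
    # posts / beam, bed
    gr=M&(I[...,1]>I[...,0]+15)&(I[...,1].astype(int)>I[...,2]+5)&(abs(W[...,2]-.02)<.006)
    g=W[gr]; print("bed",cv2.minAreaRect((g[:,:2]*1000).astype(np.float32)),np.median(g[:,2]))
    if n=="top":
      b=W[M&(abs(W[...,2]-.195)<.012)]; print("beam",cv2.minAreaRect((b[:,:2]*1000).astype(np.float32)))
E
```

```text
top wheel 0.5264706015586853 0.0896851047873497 0.07801114767789841 0.22528638333566614
handle 247
[0.6   0.084 0.251] [137 138 134]
[0.6   0.082 0.25 ] [84 81 75]
[0.596 0.111 0.256] [165 170 164]
[0.597 0.109 0.251] [91 88 87]
[0.598 0.104 0.244] [96 95 89]
[0.598 0.101 0.249] [114 111 102]
[0.598 0.099 0.244] [123 118 110]
[0.598 0.097 0.249] [140 136 128]
[0.598 0.094 0.248] [151 148 137]
[0.598 0.092 0.246] [130 127 120]
[0.598 0.089 0.246] [99 97 94]
[0.598 0.084 0.249] [190 193 181]
[0.597 0.081 0.255] [125 122 117]
[0.594 0.111 0.25 ] [201 200 192]
[0.594 0.109 0.251] [130 126 121]
[0.595 0.104 0.246] [165 161 147]
[0.595 0.101 0.25 ] [176 169 156]
[0.595 0.099 0.251] [177 171 161]
[0.595 0.097 0.247] [186 181 168]
[0.595 0.094 0.253] [188 181 169]
[0.595 0.091 0.252] [164 160 148]
[0.595 0.089 0.251] [121 119 110]
[0.596 0.084 0.249] [208 214 198]
[0.594 0.081 0.258] [140 139 128]
[0.592 0.111 0.249] [210 213 199]
[0.592 0.108 0.253] [177 174 167]
[0.594 0.107 0.238] [185 179 172]
[0.592 0.104 0.251] [210 201 190]
[0.591 0.101 0.255] [213 206 193]
[0.592 0.098 0.253] [217 21
[... 7145 characters left out ...]
0.528 0.089 0.249] [149 144 141]
[0.529 0.087 0.248] [104  99  89]
[0.518 0.072 0.237] [134 143 134]
[0.51  0.02  0.236] [101 104 102]
bed ((560.1181030273438, 96.3155746459961), (267.9541931152344, 250.26235961914062), 1.5792375802993774) 0.01988576791438359
beam ((526.0936889648438, 86.29893493652344), (55.346710205078125, 227.18991088867188), 0.9510181546211243)
side wheel 0.5219967365264893 0.08752141892910004 0.08041171729564667 0.22497917266675857
handle 580
[0.35269389 0.07414506 0.40929199] [0.1581805  0.04712381 0.2361174 ] [0.59868839 0.1112537  0.57289601]
bed ((553.4891967773438, 88.36479187011719), (266.46649169921875, 257.7801513671875), 1.0940015316009521) 0.019329146262220813
```

```bash
cat >> h.py <<'E'
from scipy.spatial.transform import Rotation as Ro
C=np.array([.526,.090]); PH=.1; H=np.r_[C+.065*np.array([np.cos(PH),np.sin(PH)]),.243]
rad=np.array([np.cos(PH),np.sin(PH),0]); Z=np.array([0,0,1.])
def quat(yaw):
    x=np.array([np.cos(yaw),np.sin(yaw),0]); R=np.c_[x,np.cross(-Z,x),-Z]
    q=Ro.from_matrix(R).as_quat(); return np.r_[q[3],q[:3]]
def st(tag=""):
    s=bot.read_state(); print(tag,round(s["time"],2),s["position"].round(4),"F",s["wrist_force"].round(2),"w",round(s["grip_width"],4),round(s["gripper_force"],1)); return s
E
python3 - <<'E'
from h import *
p=bot.read_state()["position"]
G=H-.045*rad
best=[(y,bot.inverse_kinematics(G+.1*Z,quat(y))) for y in (PH,PH+np.pi,PH-np.pi)]
for b in best: print(b)
bot.move_straight([p[0],p[1],.36],.25)
q=bot.read_state()["q"]; b=min((b for b in best if b[1] is not None),key=lambda b:abs(b[1][5])); print(b[0])
bot.set_gripper(.05)
bot.move_pose(G+.1*Z,quat(b[0])); st("above")
bot.move_straight(G+.005*Z,.1); st("pre")
s=cam("wrist"); cv2.imwrite("pics/w1.png",s["pixels"][...,::-1])
E
```

```text
(0.1, array([ 1.05499074e-01,  4.88564314e-02,  1.00994464e+00, -4.44089210e-16,
        2.08279158e+00,  1.57629540e+00]))
(3.241592653589793, array([ 1.05499074e-01,  4.88564314e-02,  1.00994464e+00, -4.44089210e-16,
        2.08279158e+00, -1.56529725e+00]))
(-3.041592653589793, array([ 1.05499074e-01,  4.88564314e-02,  1.00994464e+00, -4.44089210e-16,
        2.08279158e+00, -1.56529725e+00]))
3.241592653589793
above 4.08 [0.5461 0.0912 0.343 ] F [-0.75  0.51  0.74] w 0.0499 0.0
pre 5.18 [0.5462 0.092  0.249 ] F [-0.88  0.39  0.51] w 0.0497 0.0
```

View pics/w1.png

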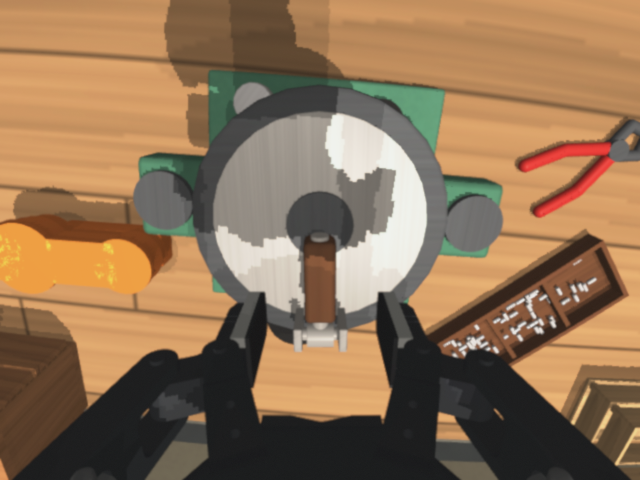

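The wrist view shows the handle (column 320) centred between the fingers (250 and 390) and the lugs at (320,335). I'll grip it and unfold.

```bash
python3 - <<'E'
from h import *
G=H-.045*rad
bot.move_straight(G-.013*Z,.05); st("down")
bot.set_gripper(.0,25); s=st("grip")
off=-.013*Z
for th in np.radians(np.arange(10,81,10)):
    P=H+.045*(-np.cos(th)*rad+np.sin(th)*Z)+off
    bot.move_straight(P,.05); st(round(np.degrees(th)))
s=cam("side"); cv2.imwrite("pics/s2.png",cv2.resize(s["pixels"][130:330,150:390,::-1],None,fx=2.5,fy=2.5))
E
```

```text
down 5.74 [0.5457 0.092  0.2295] F [-0.07  0.72 -0.13] w 0.0499 0.0
grip 6.28 [0.5459 0.092  0.2301] F [0.17 0.53 0.06] w 0.0001 0.0
10 6.58 [0.5469 0.0921 0.2386] F [-0.16  0.34  0.21] w -0.0001 0.0
20 6.89 [0.5489 0.0923 0.2459] F [-0.66 -0.19  0.08] w 0.0002 0.0
30 7.2 [0.5522 0.0926 0.2529] F [ 0.05 -0.2  -0.65] w -0.0001 0.0
40 7.51 [0.5566 0.0931 0.2591] F [ 0.02 -0.34  0.18] w 0.0003 0.0
50 7.82 [0.562  0.0936 0.2645] F [ 0.41 -0.21  0.74] w -0.0003 0.0
60 8.12 [0.5684 0.0942 0.2689] F [-0.12  0.4   0.56] w -0.0002 0.0
70 8.43 [0.5754 0.095  0.2722] F [ 0.09 -1.1   0.04] w 0.0002 0.0
80 8.74 [0.583  0.0957 0.2741] F [ 0.53 -0.31 -0.06] w 0.0004 0.0
```

View pics/s2.png

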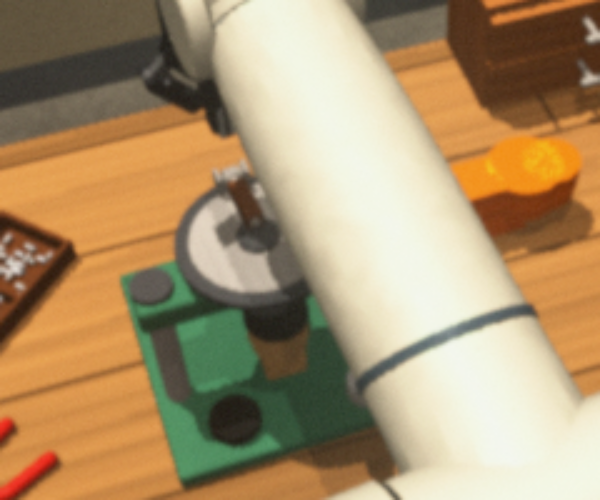

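The gripper closed on nothing and the handle is still folded at (245,200) in the crop. The fingers at (225,120) look higher and farther than reported. I'll check finger positions against the depth.

```bash
python3 - <<'E'
from h import *
s=st()
print(s["q"], s["eef_rot"])
for n in("wrist","top","side"):
    c=cam(n); W=cloud(c); I=c["pixels"]
    cv2.imwrite(f"pics/{n}3.png",I[...,::-1])
    a=s["position"]; Xc=c["R"]@a+c["t"]; uv,_=cv2.projectPoints(a.reshape(1,3),cv2.Rodrigues(np.array(c["R"]))[0],np.array(c["t"]),c["K"],np.array(c["dist_coeffs"],float))
    print(n,"tcp px",uv.ravel().round(1),"depth",Xc[2].round(4),"campos",(-np.array(c["R"]).T@c["t"]).round(3))
    wh=(abs(W[...,2]-.225)<.008)&(np.hypot(W[...,0]-.526,W[...,1]-.09)<.09)
    if wh.sum()>50: print(" wheel",cv2.minEnclosingCircle(W[wh][:,:2].astype(np.float32)),np.median(W[wh][:,2]))
    if n=="wrist":
        print(np.round(W[::40,320],3).tolist())
        dark=(c["z_map"]>0)&(c["z_map"]<.2); print(dark.sum(),np.nanmin(W[dark],0),np.nanmax(W[dark],0))
E
```

```text
8.79 [0.5829 0.0957 0.2741] F [0.95 0.27 0.1 ] w 0.0002 0.0
[ 1.05163228e-01  9.73214918e-02  1.08547130e+00 -2.46823625e-05
  1.95915813e+00 -1.56562698e+00] [-1.78235161e-04 -4.99714471e-02  9.98750631e-01 -2.12829412e-05]
wrist tcp px [320.  274.1] depth 0.1946 campos [0.499 0.088 0.451]
 wheel ((0.5245088338851929, 0.08932416886091232), 0.07823345065116882) 0.2248001130372368
[[0.375, 0.074, -0.001], [0.458, 0.083, 0.224], [0.48, 0.085, 0.225], [0.503, 0.088, 0.223], [0.526, 0.09, 0.228], [0.546, 0.092, 0.252], [0.571, 0.094, 0.252], [0.67, 0.104, 0.105], [0.571, 0.095, 0.338], [0.583, 0.096, 0.347], [0.942, 0.13, -0.001], [0.571, 0.095, 0.39]]
57572 [0.44694513 0.03342451 0.22146364] [0.59777341 0.15710806 0.40668246]
top tcp px [274.4 182.1] depth 1.4043 campos [ 0.336 -0.009  1.664]
 wheel ((0.5263901352882385, 0.08957649022340775), 0.07811356335878372) 0.22532058448081296
side tcp px [240.8 192.4] depth 1.201 campos [-0.242  0.204  1.161]
 wheel ((0.5220327377319336, 0.08750832825899124), 0.07920706272125244) 0.22511213358814647
```

View pics/wrist3.png

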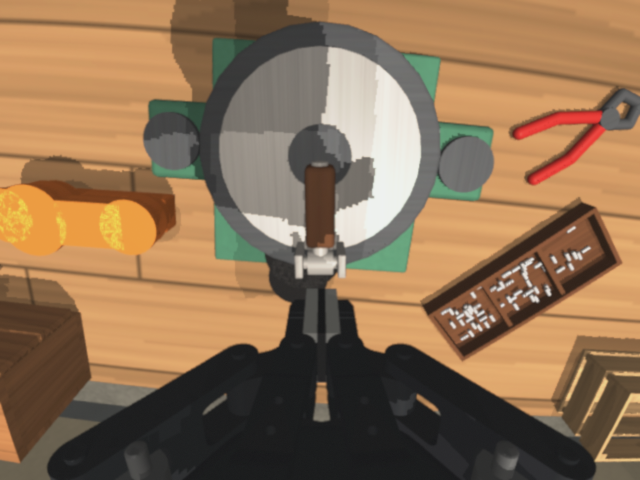

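```bash
python3 - <<'E'
from h import *
c=cam("wrist"); W=cloud(c)
for v in range(266,326,4): print(v,W[v,314].round(3),W[v,328].round(3),c["z_map"][v,314].round(3))
s=bot.read_state(); print(s["position"])
q=s["q"]
E
```

```text
266 [0.589 0.092 0.251] [0.588 0.101 0.251] 0.218
270 [0.593 0.093 0.248] [0.591 0.101 0.25 ] 0.222
274 [0.595 0.093 0.249] [0.595 0.102 0.248] 0.222
278 [0.669 0.097 0.104] [0.667 0.112 0.104] 0.383
282 [0.674 0.097 0.103] [0.724 0.12  0.001] 0.386
286 [0.679 0.098 0.104] [0.731 0.121 0.   ] 0.386
290 [0.571 0.092 0.315] [0.571 0.098 0.314] 0.153
294 [0.572 0.092 0.318] [0.571 0.098 0.318] 0.15
298 [0.572 0.092 0.321] [0.571 0.098 0.322] 0.147
302 [0.572 0.092 0.324] [0.571 0.098 0.325] 0.144
306 [0.571 0.092 0.328] [0.57  0.098 0.329] 0.14
310 [0.572 0.092 0.331] [0.571 0.098 0.331] 0.137
314 [0.572 0.093 0.333] [0.571 0.098 0.333] 0.135
318 [0.571 0.093 0.337] [0.571 0.098 0.337] 0.132
322 [0.571 0.093 0.339] [0.571 0.098 0.339] 0.129
[0.58278548 0.09569955 0.2743367 ]
```

The depth puts the real fingertips (row 289) at z≈0.314 while the reported TCP is at 0.274. The side view agrees, at about 10 px. So the true fingertips are 40 mm behind the TCP, and I'll correct for that, descending with a guard.

```bash
cat >> h.py <<'E'
D=.040*Z   # real fingertips lie 40 mm behind the reported TCP
def tip(P,v=.05,guard=None): return bot.move_straight(np.asarray(P)-D,v,guard=guard)
E
python3 - <<'E'
from h import *
G=H-.045*rad
bot.set_gripper(.05)
tip(G+.06*Z,.1)
print(tip(G-.012*Z,.05,guard=6)); st("down")
bot.set_gripper(.0,25); s=st("grip")
c=cam("wrist"); cv2.imwrite("pics/w4.png",c["pixels"][...,::-1])
E
```

```text
False
down 11.66 [0.5461 0.092  0.1914] F [0.62 0.27 0.68] w 0.0495 0.0
grip 12.04 [0.546  0.0914 0.1913] F [ 0.59 -4.07  1.65] w 0.0177 30.6
```

View pics/w4.png

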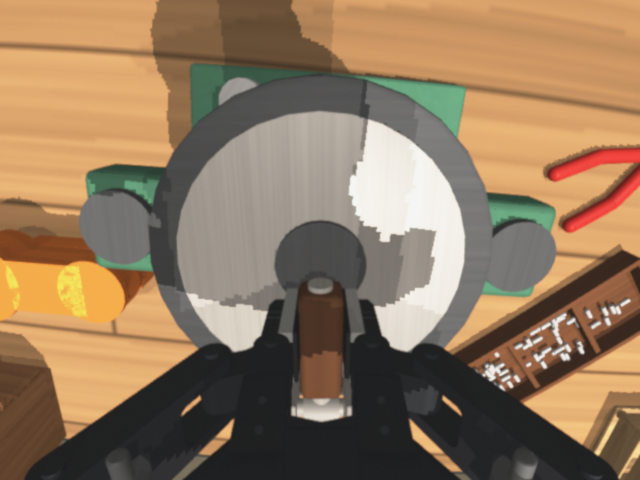

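Now the grip (320,330) sits between the pads at a width of 17.7 mm and a force of 30 N. Unfolding next.

```bash
python3 - <<'E'
from h import *
for th in np.radians(np.arange(10,91,10)):
    P=H+.045*(-np.cos(th)*rad+np.sin(th)*Z)-.012*Z
    tip(P,.05); s=st(round(np.degrees(th)))
    if np.linalg.norm(s["wrist_force"])>40: break
c=cam("wrist"); cv2.imwrite("pics/w5.png",c["pixels"][...,::-1])
E
```

```text
10 12.4 [0.5461 0.0914 0.1974] F [ 1.16 -5.18 -8.26] w 0.0174 28.4
20 12.71 [0.548  0.0916 0.2049] F [-0.72 -4.79 -8.43] w 0.0175 27.3
30 13.02 [0.5511 0.0919 0.212 ] F [-1.31 -5.68 -7.41] w 0.0177 26.2
40 13.32 [0.5553 0.0924 0.2183] F [-2.03 -5.51 -7.74] w 0.0174 25.3
50 13.63 [0.5606 0.0929 0.2239] F [-3.53 -5.99 -6.83] w 0.0177 25.0
60 13.94 [0.5668 0.0935 0.2285] F [-3.69 -5.79 -7.18] w 0.0173 24.9
70 14.25 [0.5737 0.0942 0.232 ] F [-5.24 -5.52 -5.7 ] w 0.0174 24.6
80 14.56 [0.5811 0.095  0.2345] F [-6.08 -5.81 -4.58] w 0.0171 24.4
90 14.87 [0.589  0.0958 0.2357] F [-6.68 -5.61 -3.24] w 0.0176 24.4
```

View pics/w5.png

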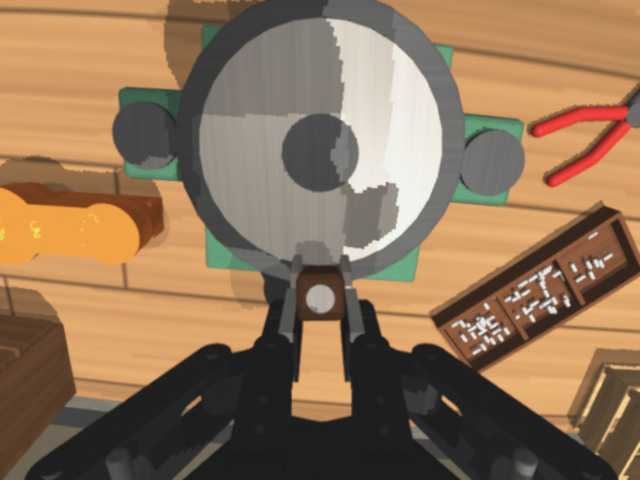

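The handle is nearly upright: I'm seeing its end face at (320,298). Next I'll push to the stop under a guard, then re-grip to relieve the stress.

```bash
python3 - <<'E'
from h import *
p=bot.read_state()["position"]
print(bot.move_straight(p+.012*rad,.03,guard=10)); st("stop")
bot.pause(.3); s=st()
c=cam("wrist"); W=cloud(c)
m=(W[...,2]>.296)&(W[...,2]<.312)&(abs(W[...,1]-.096)<.008)&(np.abs(W[...,0]-.59)<.02)
q=W[m]; print("top face",m.sum(),q.mean(0),q.min(0),q.max(0))
bot.set_gripper(.035); bot.pause(.2); st("open")
c=cam("wrist"); W=cloud(c)
q=W[(W[...,2]>.296)&(W[...,2]<.312)&(abs(W[...,1]-.096)<.014)&(np.abs(W[...,0]-.59)<.02)]; print("top face",q.mean(0),q.min(0),q.max(0))
E
```

```text
False
stop 15.41 [0.5991 0.097  0.2358] F [-7.48 -4.22 -0.63] w 0.0169 24.3
 15.71 [0.5991 0.097  0.2358] F [-7.46 -3.75 -0.91] w 0.017 24.3
top face 2322 [0.57981656 0.09482054 0.30356171] [0.5700088  0.0880029  0.29600868] [0.60999244 0.10399515 0.31194156]
open 16.27 [0.601  0.0972 0.236 ] F [1.28 0.13 0.21] w 0.0349 0.0
top face [0.57713795 0.09505996 0.30314958] [0.57000345 0.08577455 0.29601653] [0.58724545 0.10487576 0.30739888]
```

The handle slipped in the pads: its top is at x≈0.578, about 12° short of upright. I'll push it with shut fingers from the axis side.

```bash
python3 - <<'E'
from h import *
st()
p=bot.read_state()["position"]
bot.move_straight([p[0],p[1],.30],.12)
B=np.r_[(H-.045*rad)[:2],.335]; tip(B,.12)
bot.set_gripper(0.,25)
print(tip([B[0],B[1],.288],.08,guard=6)); st("behind")
E0=np.r_[(H-.020*rad)[:2],.288]
for k in range(8):
    g=tip(E0+(-.010+.003*k)*rad,.03); s=st(k)
    if s["wrist_force"]@rad<-14: break
bot.pause(.2); st()
bot.move_straight(bot.read_state()["position"]-.03*rad,.08)
bot.move_straight(bot.read_state()["position"]+.05*Z,.12)
c=cam("wrist"); cv2.imwrite("pics/w6.png",c["pixels"][...,::-1]); W=cloud(c); 
m=(W[...,2]>.298)&(W[...,2]<.311)&(np.hypot(W[...,0]-H[0],W[...,1]-H[1])<.03); q=W[m]
print(q.mean(0),np.percentile(q,2,0),np.percentile(q,98,0),H)
E
```

```text
16.32 [0.601  0.0972 0.2359] F [-0.44  0.86 -0.04] w 0.0349 0.0
False
behind 18.79 [0.546  0.092  0.2485] F [0.29 0.27 0.79] w -0.0001 0.0
0 19.44 [0.5608 0.0936 0.2482] F [-2.42 -0.4   1.74] w 0.0004 1.3
1 19.69 [0.5639 0.0938 0.248 ] F [-2.14 -0.48  2.81] w 0.0004 1.5
2 19.94 [0.567  0.0941 0.2479] F [-1.35 -0.65  1.97] w 0.0 1.2
3 20.19 [0.5698 0.0944 0.248 ] F [-4.12 -0.73  1.93] w -0.0005 1.8
4 20.44 [0.5706 0.0945 0.2481] F [-13.4  -0.4   3.7] w -0.0002 6.6
5 20.69 [0.5712 0.0946 0.2482] F [-23.45  -2.9    5.21] w -0.0002 11.6
 20.89 [0.5712 0.0946 0.2482] F [-22.99  -2.34   5.88] w 0.0 11.5<stdin>:17: RuntimeWarning: Mean of empty slice.
  ret = um.true_divide(
Traceback (most recent call last):
IndexError: index -1 is out of bounds for axis 0 with size 0
```

The force jumped to 23 N at x=0.571, where upright is expected, so the handle is on its stop. Next I'll grip from above and crank through the free range, with constant tool yaw since the grip spins.

```bash
cat >> h.py <<'E'
def turn(deltas,R=.066,v=.05,z=.268,fmax=99,log="log.txt"):
    for d in deltas:
        a=PH-d; u=np.array([np.cos(a),np.sin(a),0]); t=np.array([np.sin(a),-np.cos(a),0])
        tip(np.r_[C,z]+R*u,v)
        S=[]
        for _ in range(4): bot.pause(.02); S.append(bot.read_state())
        F=np.mean([s["wrist_force"] for s in S],0); s=S[-1]; p=s["position"][:2]-C
        act=(PH-np.arctan2(p[1],p[0])-d+np.pi)%(2*np.pi)-np.pi+d
        ft=-F@t; print(f"{s['time']:.2f} d {d:.2f} act {act:.3f} r {np.hypot(*p):.4f} Ft {ft:.2f} Fr {F@u:.2f} Fz {F[2]:.2f} w {s['grip_width']:.4f}")
        open(log,"a").write(f"{act} {ft}\n")
        if ft>fmax or abs(F[2])>25: print("STOP"); break
E
python3 - <<'E'
from h import *
bot.set_gripper(.05)
tip(H+.09*Z,.12)
print(tip(np.r_[H[:2],.268],.08,guard=6)); st()
bot.set_gripper(0.,80); st("grip")
turn(np.arange(.2,1.81,.2))
c=cam("wrist"); cv2.imwrite("pics/w7.png",c["pixels"][...,::-1])
E
```

```text
False
 24.14 [0.5909 0.0965 0.2288] F [ 0.46 -0.52 -0.2 ] w 0.0499 0.0
grip 24.53 [0.591  0.0962 0.2289] F [ 0.5  -1.3   3.41] w 0.0173 78.4
25.01 d 0.20 act 0.176 r 0.0654 Ft 4.15 Fr -3.15 Fz 4.73 w 0.0170
25.49 d 0.40 act 0.377 r 0.0656 Ft 4.72 Fr -2.50 Fz 4.66 w 0.0171
25.98 d 0.60 act 0.579 r 0.0657 Ft 5.41 Fr -2.21 Fz 4.80 w 0.0171
26.46 d 0.80 act 0.782 r 0.0658 Ft 5.05 Fr -1.51 Fz 4.79 w 0.0174
26.94 d 1.00 act 0.985 r 0.0659 Ft 4.71 Fr -1.82 Fz 4.87 w 0.0168
27.43 d 1.20 act 1.187 r 0.0660 Ft 4.53 Fr -1.79 Fz 5.10 w 0.0168
27.91 d 1.40 act 1.386 r 0.0660 Ft 4.00 Fr -2.08 Fz 5.01 w 0.0173
28.39 d 1.60 act 1.585 r 0.0660 Ft 3.99 Fr -2.42 Fz 5.61 w 0.0170
28.88 d 1.80 act 1.783 r 0.0659 Ft 4.39 Fr -2.50 Fz 5.38 w 0.0171
```

View pics/w7.png

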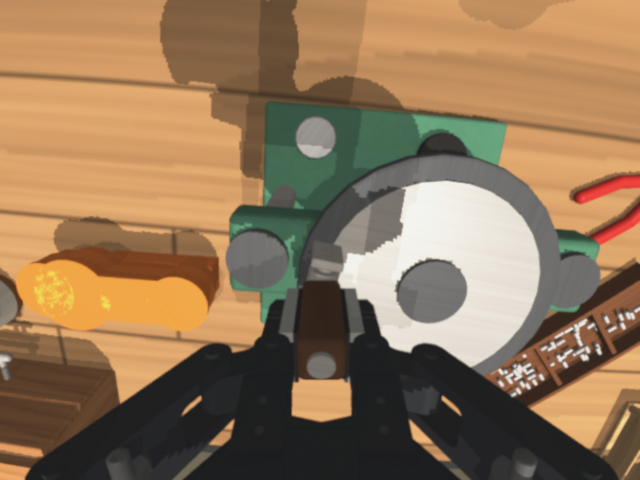

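The wrist view shows the wheel turning with the handle: lugs at (325,265), end face at (320,365), wheel centre (432,290). I'll continue in small steps with a force stop.

```bash
python3 - <<'E'
from h import *
turn(np.arange(1.9,4.01,.1),fmax=7)
c=cam("wrist"); W=cloud(c); p=bot.read_state()["position"]
m=(W[...,2]>.296)&(W[...,2]<.312)&(np.hypot(W[...,0]-p[0],W[...,1]-p[1])<.03)&(c["pixels"].max(-1)>90); q=W[m]
if len(q): print("top face",np.median(q,0),len(q),p)
E
```

```text
29.27 d 1.90 act 1.882 r 0.0659 Ft 4.91 Fr -2.79 Fz 4.84 w 0.0172
29.62 d 2.00 act 1.981 r 0.0658 Ft 4.69 Fr -3.03 Fz 4.57 w 0.0172
29.98 d 2.10 act 2.079 r 0.0658 Ft 4.32 Fr -2.98 Fz 5.13 w 0.0169
30.32 d 2.20 act 2.178 r 0.0657 Ft 4.54 Fr -3.62 Fz 4.81 w 0.0169
30.68 d 2.30 act 2.278 r 0.0657 Ft 4.35 Fr -3.53 Fz 4.77 w 0.0169
31.02 d 2.40 act 2.376 r 0.0656 Ft 4.63 Fr -3.80 Fz 4.59 w 0.0171
31.38 d 2.50 act 2.475 r 0.0655 Ft 4.84 Fr -4.31 Fz 4.62 w 0.0171
31.73 d 2.60 act 2.574 r 0.0654 Ft 4.66 Fr -4.24 Fz 4.98 w 0.0175
32.08 d 2.70 act 2.673 r 0.0653 Ft 4.95 Fr -4.08 Fz 5.00 w 0.0171
32.42 d 2.80 act 2.772 r 0.0652 Ft 4.42 Fr -4.57 Fz 4.88 w 0.0169
32.77 d 2.90 act 2.871 r 0.0651 Ft 4.51 Fr -4.69 Fz 5.03 w 0.0171
33.12 d 3.00 act 2.971 r 0.0650 Ft 4.56 Fr -4.66 Fz 5.41 w 0.0166
33.48 d 3.10 act 3.071 r 0.0649 Ft 4.70 Fr -4.81 Fz 5.34 w 0.0170
33.83 d 3.20 act 3.170 r 0.0648 Ft 5.01 Fr -4.79 Fz 5.55 w 0.0174
34.17 d 3.30 act 3.270 r 0.0647 Ft 4.98 Fr -4.46 Fz 5.12 w 0.0170
34.52 d 3.40 act 3.370 r 0.0646 Ft 4.30 Fr -4.67 Fz 5.79 w 0.0166
34.88 d 3.50 act 3.471 r 0.0646 Ft 5.03 Fr -4.74 Fz 5.59 w 0.0171
35.23 d 3.60 act 3.572 r 0.0645 Ft 5.05 Fr -4.20 Fz 5.84 w 0.0171
35.58 d 3.70 act 3.672 r 0.0644 Ft 4.67 Fr -4.35 Fz 6.19 w 0.0173
35.92 d 3.80 act 3.773 r 0.0643 Ft 4.24 Fr -4.28 Fz 6.58 w 0.0170
36.27 d 3.90 act 3.874 r 0.0643 Ft 5.14 Fr -4.39 Fz 6.35 w 0.0170
36.62 d 4.00 act 3.976 r 0.0642 Ft 4.42 Fr -4.09 Fz 6.76 w 0.0169
top face [0.47458778 0.13338871 0.3058404 ] 970 [0.47832469 0.13302694 0.2287967 ]
```

```bash
python3 - <<'E'
from h import *
turn(np.arange(4.1,4.71,.1),fmax=6.2)
E
```

```text
37.02 d 4.10 act 4.077 r 0.0642 Ft 5.03 Fr -4.07 Fz 6.64 w 0.0173
37.38 d 4.20 act 4.179 r 0.0642 Ft 4.58 Fr -4.25 Fz 7.03 w 0.0171
37.73 d 4.30 act 4.280 r 0.0641 Ft 4.70 Fr -4.10 Fz 7.42 w 0.0171
38.08 d 4.40 act 4.380 r 0.0641 Ft 4.80 Fr -4.35 Fz 7.57 w 0.0166
38.42 d 4.50 act 4.478 r 0.0641 Ft 5.71 Fr -4.17 Fz 7.09 w 0.0173
38.77 d 4.60 act 4.576 r 0.0641 Ft 6.42 Fr -4.20 Fz 7.48 w 0.0170
STOP
```

```bash
python3 - <<'E'
from h import *
turn([4.65,4.7,4.75,4.8],fmax=8.6)
E
```

```text
39.09 d 4.65 act 4.621 r 0.0641 Ft 8.04 Fr -4.09 Fz 8.40 w 0.0172
39.41 d 4.70 act 4.669 r 0.0641 Ft 8.72 Fr -4.49 Fz 8.12 w 0.0170
STOP
```

```bash
python3 - <<'E'
from h import *
turn([4.8],fmax=8.6)
E
```

```text
39.76 d 4.80 act 4.773 r 0.0642 Ft 8.43 Fr -4.52 Fz 7.47 w 0.0168
```

```bash
python3 - <<'E'
from h import *
turn([4.9])
bot.set_gripper(.05); bot.pause(.3); st("open")
p=bot.read_state()["position"]; bot.move_straight(p+.09*Z,.12)
# retreat toward the robot, away from the wheel, so that the wrist camera sees the handle
c=cam("wrist"); cv2.imwrite("pics/w8.png",c["pixels"][...,::-1]); W=cloud(c)
m=(W[...,2]>.27)&(W[...,2]<.312)&(np.hypot(W[...,0]-p[0],W[...,1]-p[1])<.03); q=W[m]
if len(q): print(len(q),np.median(q,0),np.percentile(q,2,0),np.percentile(q,98,0),p)
st()
E
```

```text
40.11 d 4.90 act 4.871 r 0.0642 Ft 9.17 Fr -5.04 Fz 7.86 w 0.0172
open 40.83 [0.5318 0.1558 0.228 ] F [-0.27  0.7  -0.08] w 0.0501 0.0
1280 [0.52235269 0.15433927 0.30338279] [0.51847957 0.14583819 0.27211684] [0.53514941 0.16306756 0.30722871] [0.53178969 0.15576027 0.22799186]
 41.77 [0.5316 0.1557 0.3168] F [ 0.07 -0.5  -0.73] w 0.0498 0.0
```

View pics/w8.png

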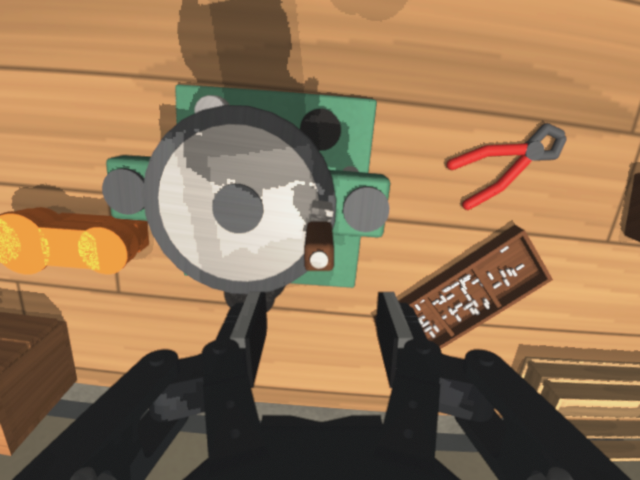

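The wrist view shows the handle upright: end face at (318,260), top centre about 64 mm from the axis. Bystanders are in place. The crank load rose 4.5 N over the free level, which is about 58 N on the pad.

```bash
python3 -c "
from rig import bot
print(bot.finish_job())"
```

```text
the job is handed in; nothing more can be done
None
```

I handed the job in at about 42 s with the handle upright, the pad pressing with an estimated 58 N (inferred from the crank load, not measured directly) and the gripper clear of everything; no verdict came back.

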